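# Lock the push-and-turn cap on the spent-cell pot

## Task

Close the pot for spent button cells: pick up its orange safety cap, set the two lugs into the two green gaps of the white collar, press it down against the sprung plate and twist it clockwise (seen from above) under the collar into its pockets, without wrenching it against the stop, then let go so that it stays locked and level. Press by feel: about 11 N is right, and never put more than 25 N on the pot. Leave the phone, circuit board, screwdriver and tape roll where they lie.

Things in the scene. Friction and masses are not known exactly. Their poses are not given: they have to be found in the camera images.
- cap: Loose orange cap, about 100 g, upright on the mat. Origin: centre of its underside, z up. Round plug, 55 mm diameter, 22 mm high, flat top. Two lugs at its foot, along +x and -x: out to 34.5 mm from the axis, 20 mm wide, 0 to 8 mm above the origin (lowest 2 mm narrowed 2 mm all round). Half a turn gives the same cap.
- cap_bar (a point): Centre of the cap's finger bar, 35 mm above the cap's origin. The bar stands on the plug's top: 50 mm long along x, 14 mm wide along y, from 22 to 48 mm above the origin. Grip it across y.
- pot: Grey pot with yellow band, 80 mm diameter, screwed down by a black 110 mm square foot. Origin: centre of the foot's underside, z up. On top a white collar, 86 mm outside, bore 76 mm; ledges narrow it to 61 mm except at two opposite gaps with green wall. The cap is locked when its x axis lies along the pot's x axis, either way round; its origin is then nominally 75 mm above the pot's.
- pot_rim (a point): Nominal centre of the collar's rim, 90 mm above the pot's origin. The collar is height-adjustable: with its plate, ledges and pockets it sits up to 10 mm higher or lower from pot to pot. That height is NOT measured by this point or by the pot's pose: feel for it.
- pot_gap (a point): Middle of one gap, 34 mm out from the axis at nominal rim height; the other is opposite. The gaps are 54 degrees wide and lie 66 degrees (1.152 rad) anticlockwise, seen from above, of the pot's +x and -x. The cap enters with its x axis on this line; the lugs then have about 3 mm radial and 3.5 mm sideways play. Solid blocks stop anticlockwise turning.
- pot_plate (a point): Nominal centre of the steel plate's top inside the collar, 10 mm below the rim, on a damped spring: yields from 2 N, then 1 N per mm, hard stop after 10.5 mm (12.5 N). The lug tops pass under the tooth once it is pushed in 8 mm (10 N). The point itself is fixed to the pot and does not follow the plate.
- pot_lock (a point): Middle of one pocket, 34 mm out on the pot's +x, 7 mm below nominal rim height; the other is opposite. Clockwise of each gap a tooth, 11 degrees wide, reaches 10 mm below the rim; past it the pocket's roof is 7 mm below the rim, then a solid stop. Lug play in the pocket: about 8 degrees either way. Let go there, the plate lifts the cap 3 mm. Turning takes under 0.2 N m.
- phone: Black phone, 68 x 140 x 8 mm, lying loose on the mat; origin centre of underside, long side along y. Leave alone.
- board: Green circuit board, 60 x 110 x 4 mm with a black connector (14 mm high), loose on the mat; origin centre of underside, long side along y. Leave alone.
- driver: Screwdriver with green handle, 170 mm long along its x, loose on the mat. Leave alone.
- tape: Roll of black tape, 52 mm diameter, 18 mm high, loose on the mat; origin centre of underside. Leave alone.
Mind the look-alikes: they are no part of the job. Of the things shaped like the cap, the orange one is meant.

How it is judged:
By the outcome, as a careful person would: the job done as asked, in the order asked, and still so for the second after the job is handed in, with the robot touching nothing.
It also fails if it takes over 58 s, if anything falls off the work surface, if the arm or the gripper's body presses on something with over 40 N, if the wrist force passes 120 N, or if a joint passes its speed limit or range.

## Robot

A 6-joint arm with a two-finger parallel gripper is mounted at the origin on the work surface. World frame = base frame: x ahead of the robot, y to its left, z up, the work surface at z = 0. Lengths are in mm, angles in rad, forces in N, time in s.
With the tool pointing down it reaches from about 300 to 875 mm from the base axis. Payload 6.4 kg.
Tool frame: the origin (TCP) lies on the centre line of the jaws, within the pads' length; the fingertips stand 11 mm ahead of it and the grasp point (between the pads) lies 8 mm behind it (nose_length is the distance from the TCP to the fingertips, in mm); z points along the fingers, x is the direction in which the jaws open and shut, and the axes are right-handed (so a half turn about z gives the same grasp; the last joint's range is limited). The gripper opens to 88 mm and grips with 3 to 60 N. Pads are 18 mm wide; open, the fingers measure 123 mm over their backs; the gripper's body (75 mm by 187 mm) begins 45 mm behind the grasp point.
Start: joints at [0.923, 0.181, 1.607, -0, 1.354, -0.206], TCP at [245.842, 519.81, 249.714] pointing down, gripper open.
Joint ranges: [-2.99, 2.99], [-0.89, 2.07], [0.3, 2.58], [-1.14, 4.28], [0, 2.63], [-3.12, 3.12]. Speed limits (rad/s): [2.57, 2.57, 3.01, 3.14, 3.14, 3.14].

## Interface

Orientations are given as [roll, pitch, yaw] about the fixed x, y, z axes, in that order (R = Rz(yaw) Ry(pitch) Rx(roll)).
In Python, from station import state, read_camera, finish_job, look_for, mark_of, nose_length gives the robot as it stands.
- The arm moves only by the tool jog_arm, never from a script. Its argument "steps" is a list of rows, each an object with "linear": the shift along the tool's x, y, z in mm, a list of three; "twist": the turn, a rotation vector about the tool's x, y, z in rad, a list of three; "fingers": the closure, from 0 (fully open) to 1 (shut). A call has 1 to 8 rows; each row is the pose to reach, as a shift and turn from the pose measured when the call began, along the tool's axes at that moment; what a row does not reach only later rows make up. A row lasts 1/10 s, in which the tool goes at most 50 mm and 8.59 degrees, less where a joint would pass 70% of its speed; a pose out of reach is approached as far as the arm can. A call with a gripper value outside its range is refused whole. The fingers move at their own pace and stop on an object; "squeeze" is the grip in N (left out, the last holds). Time passes only in rows, so rows that repeat a pose let the fingers close. It gives the time, the measured TCP pose, the force and the opening at its end, in the units of the state.
- state(): the state, without advancing time (a new reading comes with each control period).
- read_camera(name): name is "side" or "top"; returns a dict with "frame" (420x560x3 uint8, blue, green, red), "intrinsics" (3x3 intrinsics, pixels), "xyz" and "attitude" of the camera in the world. Camera axes: x right, y down, z forward; pixel columns grow to the right and rows downward; lengths in mm; the calibration is good to about 2 mm. A picture is of the moment at which its call begins. There is no depth.
- finish_job(): hands the job in, once; it reports no verdict.
Trained networks look in a picture, given as the dict that the camera call returned (one of the last four; its "shot" number tells which), for a name from the list of things; names that differ only in an ending like _2 or _b are one class to them, and where a whole thing is asked for, a point or a joint stands for the part that bears it (a point fixed in the world has none). Each returns a list of dicts, best first, with "confidence" (0 to 1); they miss things now and then, are a little off and sometimes report something else, mostly with a low value. They report only what shows in the picture. A call takes as long as a camera call. They do not tell look-alikes from the thing itself.
- look_for(picture, query): "pixel" ([column, row] in pixels, amid what is visible of it).
- mark_of(picture, query): "pixel" ([column, row] in pixels: a listed point, or the origin of a listed thing).
The state is a dict: "clock": time; "joints": joint angles; "qd": joint speeds; "effort": joint torques, N m; "tcp_pos": TCP position; "tcp_rot": TCP orientation; "ft_force": force on the tool from outside, world axes, zero at the start; "torque": the same for the moment, N m; "opening": finger opening in mm.
Only numpy, scipy, OpenCV 4.12 (cv2) and the standard library are available. Lean on these libraries where they do the work, as an engineer would, in place of code of your own. Each camera call takes 0.05 s, during which the arm holds its last target.

## Working session

There is one attempt and no reset: what is moved stays moved. The work goes in short steps, Python scripts to look and compute and a tool call to move; the robot and the scene stay as the last step left them, time stands still between calls to the robot, and variables do not carry over. Pictures are saved under pics/ and viewed, and the job is handed in when it is done.

Besides the shell and the picture viewer there is one more tool, called after "Emit:" by a JSON object that holds its "method" and its "body". jog_arm: Moves the arm, as the interface text tells. Its arguments: {"type":"object","properties":{"steps":{"type":"array"},"squeeze":{"type":"number"}},"required":["steps"]}

```bash
ls; mkdir -p pics
python3 - <<'E'
from station import *
import cv2,pickle
s=state();print(s); print(nose_length if not callable(nose_length) else nose_length())
for n in("top","side"):
    p=read_camera(n); cv2.imwrite(f"pics/{n}0.png",p["frame"])
    print(n,p["intrinsics"],p["xyz"],p["attitude"],p["shot"])
    pickle.dump(p,open(f"{n}0.pkl","wb"))
    for q in("cap","cap_bar","pot","pot_rim","pot_gap","pot_lock"):
        print(q,[(d["pixel"],round(d["confidence"],2)) for d in mark_of(p,q)][:5])
E
```

```text
pics
{'clock': 0.0, 'joints': array([ 9.22704137e-01,  1.81517498e-01,  1.60798669e+00, -1.95532087e-05,
        1.35379874e+00, -2.06306017e-01]), 'qd': array([-1.18925024e-03, -4.49397246e-04,  7.73203013e-05, -1.44763569e-04,
       -1.91087239e-04,  7.40503092e-04]), 'effort': array([ 3.62571691e-04, -4.33855820e+01, -3.41859484e+01,  7.03356648e-02,
        3.86851339e-02, -1.26617092e-04]), 'tcp_pos': array([245.52215134, 519.38209906, 248.83366303]), 'tcp_rot': array([-3.14126099e+00,  1.67792158e-03,  1.12901466e+00]), 'ft_force': array([-0.32433191,  0.89685241,  0.17055112]), 'torque': array([-0.01967523,  0.03059417, -0.02255948]), 'opening': 88.1340488786291}
11.0
top [[456.76668754   0.         281.53168697]
 [  0.         456.76668754 207.51608169]
 [  0.           0.           1.        ]] [ 338.7955227    19.68107522 1139.17348211] [-2.94086429  0.00557171 -1.73928521] 1
cap [([232.5, 238.1], 0.98), ([228.1, 279.5], 0.97), ([205.7, 207.0], 0.88), ([269.0, 264.7], 0.75)]
cap_bar [([224.0, 279.8], 0.65), ([204.2, 204.8], 0.65), ([231.6, 235.9], 0.57), ([271.4, 265.0], 0.57)]
pot [([333.0, 203.0], 0.62)]
pot_rim [([331.6, 194.6], 0.94)]
pot_gap [([320.5, 187.8], 0.79)]
pot_lock [([334.4, 181.2], 0.56)]
side [[434.7793173    0.         281.77492036]
 [  0.         434.7793173  211.58081134]
 [  0.           0.           1.        ]] [352.39966064 604.54961712 860.12797486] [-2.43926954  0.01709984 -2.83483127] 2
cap [([285.9, 284.6], 0.93), ([239.5, 293.3], 0.89), ([327.0, 310.5], 0.84), ([327.4, 265.9], 0.75)]
cap_bar [([328.6, 304.7], 0.84), ([289.3, 273.9], 0.66), ([239.4, 291.5], 0.66), ([327.6, 254.3], 0.63)]
pot [([297.2, 201.7], 0.97)]
pot_rim [([299.8, 176.4], 0.68)]
pot_gap [([289.1, 178.1], 0.86)]
pot_lock [([286.2, 171.0], 0.6)]
```

View pics/top0.png

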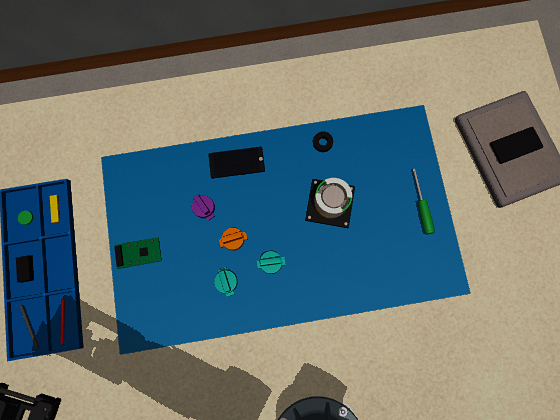

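View pics/side0.png

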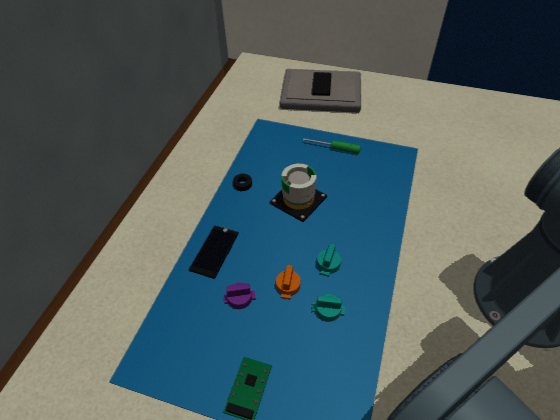

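The top view shows four cap shapes: purple (204,207), orange (232,238), and teal (228,280) and (270,262). Orange is the one meant, and in the side view it is at (287,282). The pot is at (331,195) in the top view and (299,180) in the side view. Next I'll enlarge both views and triangulate.

```bash
cat > h.py <<'E'
import numpy as np,cv2,pickle
from scipy.spatial.transform import Rotation as Ro
def cam(p):
    return np.array(p["intrinsics"]),np.array(p["xyz"]),Ro.from_euler('xyz',p["attitude"]).as_matrix()
def ray(p,px):
    K,c,R=cam(p); d=R@np.linalg.solve(K,[px[0],px[1],1]); return c,d/np.linalg.norm(d)
def onz(p,px,z):
    c,d=ray(p,px); return c+d*(z-c[2])/d[2]
def tri(ps,pxs):
    A=0;b=0;
    for p,x in zip(ps,pxs):
        c,d=ray(p,x);M=np.eye(3)-np.outer(d,d);A=A+M;b=b+M@c
    X=np.linalg.solve(A,b)
    return X,[np.linalg.norm((np.eye(3)-np.outer(d,d))@(X-c)) for c,d in [ray(p,x) for p,x in zip(ps,pxs)]]
def proj(p,X):
    K,c,R=cam(p); q=(np.atleast_2d(X)-c)@R; q=q@K.T; return q[:,:2]/q[:,2:]
def crop(p,u,v,w,s=8):
    f=p["frame"][max(0,v-w):v+w,max(0,u-w):u+w]; return cv2.resize(f,None,fx=s,fy=s,interpolation=cv2.INTER_CUBIC)
E
python3 - <<'E'
from h import *
t=pickle.load(open("top0.pkl","rb"));s=pickle.load(open("side0.pkl","rb"))
print("cap",tri([t,s],[(232.5,238.1),(285.9,284.6)]),onz(t,(232.5,238.1),0),onz(s,(285.9,284.6),0))
print("bar",tri([t,s],[(231.6,235.9),(289.3,273.9)]),onz(t,(231.6,235.9),35),onz(s,(289.3,273.9),35))
print("pot",tri([t,s],[(333,203),(297.2,201.7)]),onz(t,(333,203),0),onz(s,(297.2,201.7),0))
print("rim",tri([t,s],[(331.6,194.6),(299.8,176.4)]),onz(t,(331.6,194.6),90),onz(s,(299.8,176.4),90))
a=np.hstack([crop(t,232,238,30,6),crop(s,288,281,30,6)]);cv2.imwrite("pics/c1.png",a)
a=np.hstack([crop(t,331,200,32,6),crop(s,299,188,32,6)]);cv2.imwrite("pics/c2.png",a)
E
```

```text
cap (array([511.17459259, 121.29946144,   3.74215068]), [np.float64(0.11444264398937115), np.float64(0.11444264398934045)]) [511.85870788 121.64174026   0.        ] [511.75168678 119.19203266   0.        ]
bar (array([506.92041747, 118.50010574,  48.22998329]), [np.float64(3.2180441872649475), np.float64(3.2180441872647263)]) [512.25339541 119.88154335  35.        ] [506.11551674 110.75389498  35.        ]
pot (array([ 562.1946948 , -147.19329105,  -20.94571384]), [np.float64(0.35948927774736233), np.float64(0.3594892777473431)]) [ 557.80255823 -144.19389996    0.        ] [ 5.57566787e+02 -1.29353429e+02 -1.13686838e-13]
rim (array([ 556.14188961, -131.29948158,   94.53083819]), [np.float64(3.7536704906150926), np.float64(3.7536704906150606)]) [ 560.93120686 -131.83942287   90.        ] [ 553.45794884 -135.15741608   90.        ]
```

View pics/c1.png

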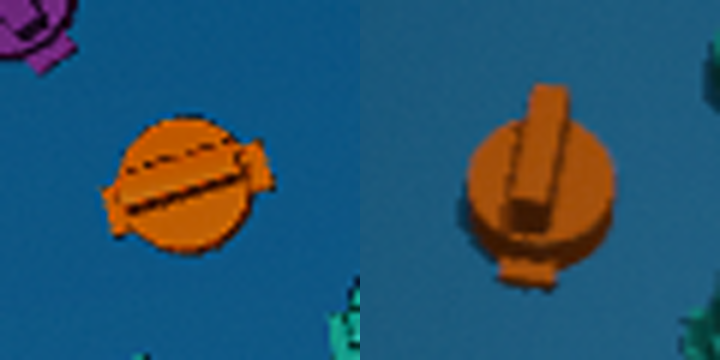

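View pics/c2.png

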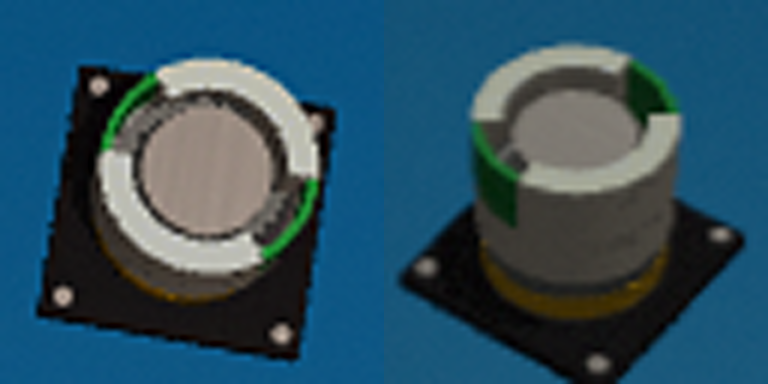

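The left crop of c1 confirms the orange cap: the bar and lugs run roughly along image +x, tilted up, at top (232,238). c2 shows the pot with green gaps at the upper left and lower right in the top view. To get accurate poses I'll fit silhouettes in both views.

```bash
cat > fit.py <<'E'
from h import *
from scipy.optimize import minimize
SS=4
def hullmask(p,parts,box,off):
    u0,v0,u1,v1=box; m=np.zeros(((v1-v0)*SS,(u1-u0)*SS),np.uint8)
    for P in parts:
        q=(proj(p,P)+off+0.5-[u0,v0])*SS-0.5
        h=cv2.convexHull(q.astype(np.float32))
        cv2.fillConvexPoly(m,np.round(h*16).astype(np.int32),255,shift=4)
    return cv2.resize(m,(u1-u0,v1-v0),interpolation=cv2.INTER_AREA)/255.
def cyl(r,z0,z1):
    a=np.linspace(0,2*np.pi,60,endpoint=False)
    return np.vstack([np.c_[r*np.cos(a),r*np.sin(a),0*a+z] for z in(z0,z1)])
def boxp(x0,x1,y0,y1,z0,z1): return np.array([[x,y,z] for x in(x0,x1) for y in(y0,y1) for z in(z0,z1)],float)
def place(P,x,y,yaw,z=0):
    c,s=np.cos(yaw),np.sin(yaw); return P@np.array([[c,s,0],[-s,c,0],[0,0,1]])+[x,y,z]
CAP=[cyl(27.5,0,22),boxp(-32.5,32.5,-8,8,0,8),boxp(-34.5,34.5,-10,10,2,8),boxp(-25,25,-7,7,22,48)]
def nm(f,x0,step):
    best=None
    S=np.vstack([x0]+[np.array(x0)+np.eye(len(x0))[i]*step[i] for i in range(len(x0))])
    for k in range(3):
        r=minimize(f,S[0],method='Nelder-Mead',options=dict(initial_simplex=S,maxiter=1500,xatol=1e-3,fatol=1e-4))
        S=np.vstack([r.x]+[r.x+np.eye(len(x0))[i]*step[i]*(0.5**(k+1)) for i in range(len(x0))])
    return r
E
python3 - <<'E'
from fit import *
t=pickle.load(open("top0.pkl","rb"));s=pickle.load(open("side0.pkl","rb"))
def om(p,box):
    u0,v0,u1,v1=box; f=p["frame"][v0:v1,u0:u1].astype(float); return (np.clip((f[...,2]-f[...,0])/60+0.5,0,1))
bt=(210,215,256,262); bs=(262,258,314,312)
mt,ms=om(t,bt),om(s,bs)
print(mt.sum(),ms.sum())
def f(v,w=(1,1)):
    e=0
    if w[0]: e+=((hullmask(t,[place(P,v[0],v[1],v[2]) for P in CAP],bt,0)-mt)**2).sum()
    if w[1]: e+=((hullmask(s,[place(P,v[0],v[1],v[2]) for P in CAP],bs,0)-ms)**2).sum()
    return e
for w in((1,1),(1,0),(0,1)):
  for y0 in (-1.4,):
    r=nm(lambda v:f(v,w),[511,120,y0],[5,5,.2]); print(w,r.x,r.fun)
    for y0 in (1.4,0): 
        q=nm(lambda v:f(v,w),[511,120,y0],[5,5,.2]);print("  ",q.x,q.fun)
np.save("cap.npy",r.x)
E
```

```text
468.98333333333335 586.0
(1, 1) [508.13650715 120.05529701  -1.43299527] 35.90994136870434
   [507.96771595 120.03807873   1.70399771] 36.43371683967705
   [5.07950328e+02 1.20104285e+02 3.23437637e-01] 231.23244809688583
(1, 0) [508.99237873 120.66004605  -1.43657926] 9.039060938100729
   [509.19122855 120.73038939   1.70402668] 9.217784505959248
   [5.08850518e+02 1.20662435e+02 2.92259365e-01] 91.69037966166859
(0, 1) [507.27737379 119.78635468  -1.43190904] 9.878977316416762
   [507.26405196 119.58381888   1.69645487] 9.673079584775085
   [5.07373919e+02 1.19705292e+02 2.78417965e-01] 132.9362091503268
```

```bash
cat > pot.py <<'E'
from fit import *
t=pickle.load(open("top0.pkl","rb"));s=pickle.load(open("side0.pkl","rb"))
bt=(298,168,364,236); bs=(262,158,334,224)
def nb(p,box):
    u0,v0,u1,v1=box; f=p["frame"][v0:v1,u0:u1].astype(float)
    # blue mat: B - R large
    d=f[...,0]-f[...,2]; ref=np.percentile(d,90) ; return np.clip(1.0-(d/ref-0.25)/0.5,0,1)
mt,ms=nb(t,bt),nb(s,bs)
# top ring: white collar + green
def wh(p,box):
    u0,v0,u1,v1=box; f=p["frame"][v0:v1,u0:u1].astype(float); return f
cv2.imwrite("pics/m.png",cv2.resize(np.hstack([mt[:66,:66],ms[:66,:66]])*255,None,fx=5,fy=5))
def parts(v):
    x,y,yaw,h,ft=v[:5]
    return [place(P,x,y,yaw) for P in (boxp(-55,55,-55,55,0,ft),cyl(40,0,h-5),cyl(43,h-20,h))]
def f(v,w=(1,1)):
    e=0
    if abs(v[4]-8)>8: e+=100*abs(v[4]-8)
    if w[0]: e+=((hullmask(t,parts(v),bt,0)-mt)**2).sum()
    if w[1]: e+=((hullmask(s,parts(v),bs,v[5:7])-ms)**2).sum()
    return e
if __name__=="__main__":
    for w in((1,1),(1,0),(0,1)):
        r=nm(lambda v:f(np.r_[v,0,0],w),[558,-134,-1.6,90,8],[5,5,.15,8,4]); print(w,np.round(r.x,3),r.fun)
    r=nm(lambda v:f(v,w),[558,-134,-1.6,90,8,0,0],[5,5,.15,8,4,1,1]); print(w,np.round(r.x,3),r.fun)
E
python3 pot.py
```

```text
(1, 1) [ 558.375 -136.311   -1.918   91.633    5.666] 47.84422221257968
(1, 0) [ 559.25  -135.621   -1.918   90.794    5.575] 9.532951122312426
(0, 1) [ 557.8   -137.762   -1.912   90.651    4.776] 11.773821145713187
(0, 1) [ 5.62340e+02 -1.37413e+02 -1.91200e+00  9.12960e+01  5.27900e+00
  1.72400e+00  3.83000e-01] 12.467252902729719[ WARN:0@0.714] global loadsave.cpp:1063 imwrite_ Unsupported depth image for selected encoder is fallbacked to CV_8U.
```

View pics/m.png

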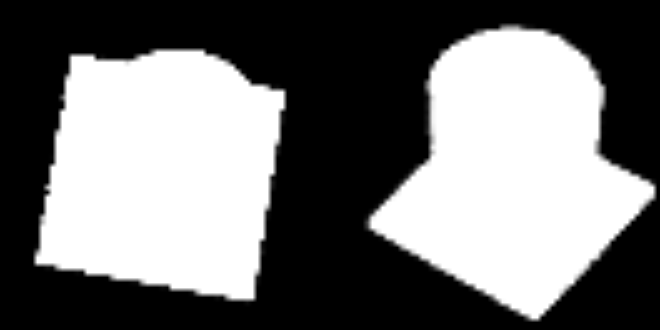

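Run:
```python
from h import *
t=pickle.load(open("top0.pkl","rb"));s=pickle.load(open("side0.pkl","rb"))
c=np.array([558.4,-136.4])
for p,g,l,cc in((t,(320.5,187.8),(334.4,181.2),(559.25,-135.6)),(s,(289.1,178.1),(286.2,171),(557.8,-137.7))):
    for q in(g,l):
        X=onz(p,q,90)[:2]-cc; print(X,np.hypot(*X),np.arctan2(X[1],X[0])%np.pi)
    f=p["frame"].astype(int); m=(f[...,1]-f[...,2]>40)&(f[...,1]-f[...,0]>40)
    vs,us=np.nonzero(m); 
    k=[(abs(u-p_[0])<40)&(abs(v-p_[1])<35) for p_ in[(331,195) if p is t else (299,178)] for u,v in zip(us,vs)]
    us,vs=us[k],vs[k]
    A=[]
    for u,v in zip(us,vs):
        X=onz(p,(u,v),90)[:2]-cc; A.append((np.hypot(*X),np.arctan2(X[1],X[0])))
    A=np.array(A); print(len(A));
    for sel in(A[:,1]>0,A[:,1]<0):
        if sel.sum(): print(sel.sum(),"ang",np.percentile(A[sel,1],[2,50,98]),A[sel,1].mean(),"r",A[sel,0].mean())
for k in range(2):
    y=-1.915+k*np.pi/2; print("yaw",y%np.pi,"gap",(y+1.152)%np.pi)
```

```text
[22.31450968 26.48265971] 34.63045779884779 0.8706091908364045
[32.57865191 -8.94541899] 33.784450283554385 2.8736177330592985
57
27 ang [0.37358317 0.81990006 1.21729953] 0.801215391553027 r 40.45182536212527
30 ang [-2.74555216 -2.3734878  -1.91814371] -2.3527501499396686 r 41.44411092513983
[19.44672592 15.82483493] 25.07190757703968 0.6830709445387596
[33.75442582 -6.0601265 ] 34.294116052393385 2.9639494222947365
46
18 ang [0.45839921 0.82856877 1.18754963] 0.835751459818323 r 41.360895767489104
28 ang [-2.73374116 -2.02539188 -1.92617174] -2.1604755728800185 r 100.31660192356696
yaw 1.226592653589793 gap 2.378592653589793
yaw 2.7973889803846896 gap 0.8077963267948964
```

```bash
cat > go.py <<'E'
import sys,numpy as np
from station import state
from scipy.spatial.transform import Rotation as Ro
np.set_printoptions(suppress=True,precision=3)
def rel(x,y,z,yaw):
    s=state(); R=Ro.from_euler('xyz',s["tcp_rot"]); T=Ro.from_euler('xyz',[np.pi,0,yaw])
    return R.inv().apply(np.array([x,y,z])-s["tcp_pos"]),(R.inv()*T).as_rotvec()
if __name__=="__main__":
    s=state();print(s["clock"],s["tcp_pos"],s["tcp_rot"],"F",s["ft_force"],s["torque"],"op",s["opening"],"j",s["joints"])
    a=list(map(float,sys.argv[1:]))
    for i in range(0,len(a),4): print(*rel(*a[i:i+4]))
E
python3 go.py 508 120 110 0.136
```

```text
0.7 [245.847 519.817 249.735] [ 3.142 -0.     1.129] F [ 1.215  0.481 -0.362] [-0.008 -0.008  0.014] op 88.14505831088536 j [ 0.923  0.181  1.607 -0.     1.354 -0.206]
[-249.346  407.926  139.738] [ 0.    -0.     0.993]
```

Emit:
{"method": "jog_arm", "body": {"steps": [{"linear": [-31,51,17],"twist": [0,0,0.12],"fingers": 0.5},{"linear": [-62,102,34],"twist": [0,0,0.25],"fingers": 0.5},{"linear": [-93,153,51],"twist": [0,0,0.37],"fingers": 0.5},{"linear": [-124,204,68],"twist": [0,0,0.5],"fingers": 0.5},{"linear": [-155,255,85],"twist": [0,0,0.62],"fingers": 0.5},{"linear": [-187,306,102],"twist": [0,0,0.75],"fingers": 0.5},{"linear": [-218,357,120],"twist": [0,0,0.87],"fingers": 0.5},{"linear": [-249,408,140],"twist": [0,0,0.993],"fingers": 0.5}], "squeeze": 40}}

```text
clock: 1.5
tcp_pos: [457.9, 196.9, 138.7]
tcp_rot: [-3.141, -0.001, 0.131]
ft_force: [1.2, 1.3, -0.2]
opening: 43.7
```

```bash
python3 go.py 508 120 110 0.136 508 120 36 0.136
```

```text
1.5 [457.908 196.89  138.743] [-3.141 -0.001  0.131] F [ 1.177  1.259 -0.24 ] [-0.077  0.097  0.016] op 43.664824747823694 j [0.167 0.144 1.893 0.    1.103 0.036]
[39.586 82.776 28.783] [-0.    -0.001 -0.005]
[ 39.486  82.789 102.783] [-0.    -0.001 -0.005]
```

Emit:
{"method": "jog_arm", "body": {"steps": [{"linear": [20,42,14],"twist": [0,0,-0.005],"fingers": 0.5},{"linear": [39.6,82.8,29],"twist": [0,0,-0.005],"fingers": 0.5},{"linear": [39.6,82.8,29],"twist": [0,0,-0.005],"fingers": 0.5},{"linear": [39.6,82.8,29],"twist": [0,0,-0.005],"fingers": 0.5},{"linear": [39.6,82.8,29],"twist": [0,0,-0.005],"fingers": 0.5}]}}

```text
clock: 2.0
tcp_pos: [507.5, 120.9, 110.0]
tcp_rot: [-3.141, -0.001, 0.137]
ft_force: [-0.8, 0.4, -0.0]
opening: 44.4
```

```bash
python3 go.py 508 120 110 0.136 508 120 36 0.136
python3 - <<'E'
from h import *
from station import read_camera
t=read_camera("top");s=read_camera("side")
a=np.hstack([crop(t,232,238,45,4),crop(s,288,265,45,4)]);cv2.imwrite("pics/c3.png",a)
E
```

```text
2.0 [507.502 120.877 110.012] [-3.141 -0.001  0.137] F [-0.798  0.435 -0.   ] [-0.052  0.064  0.011] op 44.40285760909457 j [ 0.006  0.237  1.851  0.001  1.052 -0.131]
[0.373 0.937 0.012] [-0.001 -0.001  0.001]
[ 0.289  0.974 74.012] [-0.001 -0.001  0.001]
```

View pics/c3.png

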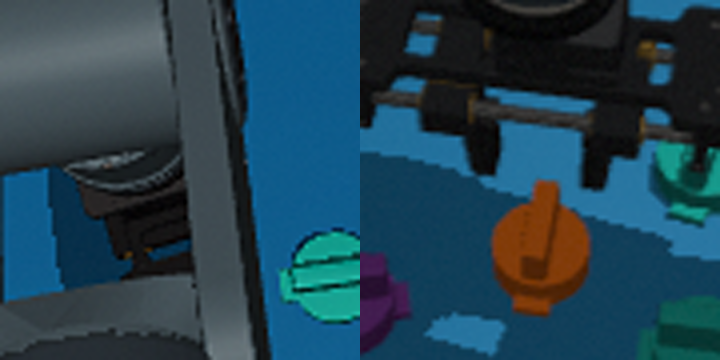

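The jaws straddle the orange bar, which shows at about (540,225) in the right crop, so I'll descend.

Emit:
{"method": "jog_arm", "body": {"steps": [{"linear": [0.3,0.9,20],"twist": [0,0,0],"fingers": 0.5},{"linear": [0.3,0.9,40],"twist": [0,0,0],"fingers": 0.5},{"linear": [0.3,0.9,60],"twist": [0,0,0],"fingers": 0.5},{"linear": [0.3,0.9,70],"twist": [0,0,0],"fingers": 0.5},{"linear": [0.3,0.9,74],"twist": [0,0,0],"fingers": 0.5},{"linear": [0.3,0.9,74],"twist": [0,0,0],"fingers": 0.5}]}}

```text
clock: 2.7
tcp_pos: [508.1, 121.3, 37.0]
tcp_rot: [-3.141, -0.002, 0.139]
ft_force: [0.6, 0.0, 0.0]
opening: 44.2
```

```bash
python3 go.py 508 120 36 0.136
```

```text
2.7 [508.105 121.344  37.023] [-3.141 -0.002  0.139] F [0.586 0.049 0.026] [-0.081  0.061 -0.039] op 44.22868824109417 j [ 0.007  0.365  1.871  0.001  0.903 -0.133]
[-0.293  1.316  1.022] [-0.    -0.002  0.003]
```

Emit:
{"method": "jog_arm", "body": {"steps": [{"linear": [-0.3,1.3,1],"twist": [0,0,0],"fingers": 0.5},{"linear": [-0.3,1.3,1],"twist": [0,0,0],"fingers": 0.5},{"linear": [-0.3,1.3,1],"twist": [0,0,0],"fingers": 0.8},{"linear": [-0.3,1.3,1],"twist": [0,0,0],"fingers": 1},{"linear": [-0.3,1.3,1],"twist": [0,0,0],"fingers": 1},{"linear": [-0.3,1.3,1],"twist": [0,0,0],"fingers": 1},{"linear": [-0.3,1.3,1],"twist": [0,0,0],"fingers": 1},{"linear": [-0.3,1.3,1],"twist": [0,0,0],"fingers": 1}], "squeeze": 45}}

```text
clock: 3.5
tcp_pos: [508.3, 120.0, 36.5]
tcp_rot: [-3.141, -0.003, 0.139]
ft_force: [-2.0, -0.4, 6.9]
opening: 13.5
```

```bash
python3 go.py 508 120 36 0.136
```

```text
3.5 [508.26  119.989  36.491] [-3.141 -0.003  0.139] F [-2.022 -0.414  6.894] [-0.005  0.42   0.038] op 13.513126067006178 j [ 0.004  0.366  1.872  0.001  0.901 -0.136]
[-0.257 -0.047  0.491] [-0.    -0.003  0.003]
```

Emit:
{"method": "jog_arm", "body": {"steps": [{"linear": [0,0,-10],"twist": [0,0,0],"fingers": 1},{"linear": [0,0,-30],"twist": [0,0,0],"fingers": 1},{"linear": [0,0,-60],"twist": [0,0,0],"fingers": 1},{"linear": [0,0,-95],"twist": [0,0,0],"fingers": 1},{"linear": [0,0,-125],"twist": [0,0,0],"fingers": 1},{"linear": [0,0,-135],"twist": [0,0,0],"fingers": 1},{"linear": [0,0,-135],"twist": [0,0,0],"fingers": 1}]}}

```text
clock: 4.2
tcp_pos: [508.9, 119.9, 173.0]
tcp_rot: [3.141, -0.006, 0.139]
ft_force: [0.2, -0.3, -1.7]
opening: 13.7
```

```bash
python3 go.py 558.4 -136.4 165 -0.763;python3 - <<'E'
from h import *
from station import read_camera
s=read_camera("side");pickle.dump(s,open("side1.pkl","wb"))
cv2.imwrite("pics/s1.png",s["frame"])
cv2.imwrite("pics/c4.png",crop(s,288,265,55,5))
E
```

```text
4.2 [508.913 119.93  172.998] [ 3.141 -0.006  0.139] F [ 0.181 -0.292 -1.716] [-0.049  0.051  0.021] op 13.715660272785547 j [ 0.004  0.145  1.813  0.001  1.177 -0.136]
[ 13.38  260.716   8.125] [-0.003 -0.006  0.902]
```

View pics/s1.png

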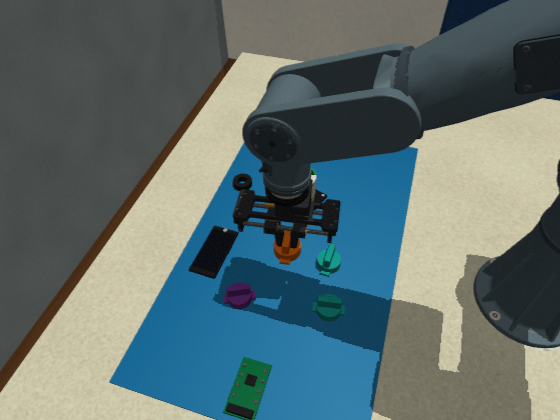

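The cap is held at (287,248) and everything else is undisturbed. Next I'll carry it to above the pot.

Emit:
{"method": "jog_arm", "body": {"steps": [{"linear": [2,32,1],"twist": [0,0,0.11],"fingers": 1},{"linear": [4,65,2],"twist": [0,0,0.23],"fingers": 1},{"linear": [6,98,3],"twist": [0,0,0.34],"fingers": 1},{"linear": [8,130,4],"twist": [0,0,0.45],"fingers": 1},{"linear": [9,163,5],"twist": [0,0,0.57],"fingers": 1},{"linear": [11,196,6],"twist": [0,0,0.68],"fingers": 1},{"linear": [12,228,7],"twist": [-0.002,-0.003,0.8],"fingers": 1},{"linear": [13.4,260.7,8],"twist": [-0.003,-0.006,0.902],"fingers": 1}]}}

```text
clock: 5.05
tcp_pos: [555.9, -137.2, 160.3]
tcp_rot: [3.137, 0.007, -0.768]
ft_force: [0.5, 0.1, -1.1]
opening: 13.8
```

```bash
python3 go.py 558.4 -136.4 150 -0.763
```

```text
5.05 [ 555.911 -137.153  160.315] [ 3.137  0.007 -0.768] F [ 0.505  0.061 -1.117] [-0.066  0.059 -0.001] op 13.831105711890183 j [-0.448  0.275  1.685 -0.002  1.189  0.32 ]
[ 1.337 -2.313 10.297] [ 0.004  0.007 -0.005]
```

Emit:
{"method": "jog_arm", "body": {"steps": [{"linear": [1.3,-2.3,5],"twist": [0.004,0.007,-0.005],"fingers": 1},{"linear": [1.3,-2.3,10],"twist": [0.004,0.007,-0.005],"fingers": 1},{"linear": [1.3,-2.3,10],"twist": [0.004,0.007,-0.005],"fingers": 1},{"linear": [1.3,-2.3,10],"twist": [0.004,0.007,-0.005],"fingers": 1}]}}

```text
clock: 5.45
tcp_pos: [557.6, -134.9, 149.3]
tcp_rot: [3.141, 0.002, -0.761]
ft_force: [-0.3, -0.2, -1.6]
opening: 13.8
```

```bash
python3 go.py 558.4 -136.4 150 -0.763;python3 - <<'E'
from h import *
from station import read_camera
s=read_camera("side");pickle.dump(s,open("side2.pkl","wb"))
t=read_camera("top");pickle.dump(t,open("top2.pkl","wb"))
cv2.imwrite("pics/c5.png",np.hstack([crop(s,299,170,40,9)]))
cv2.imwrite("pics/c6.png",t["frame"])
E
```

```text
5.45 [ 557.637 -134.94   149.256] [ 3.141  0.002 -0.761] F [-0.253 -0.175 -1.604] [-0.072  0.115 -0.067] op 13.778290944252317 j [-0.444  0.288  1.693 -0.     1.162  0.317]
[ 1.558  0.532 -0.747] [0.001 0.002 0.002]
```

View pics/c5.png

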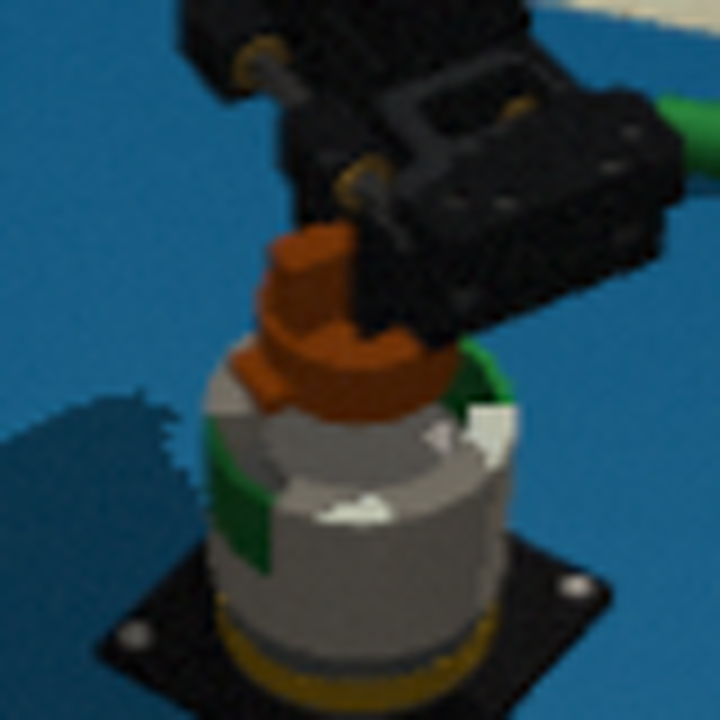

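View pics/c6.png

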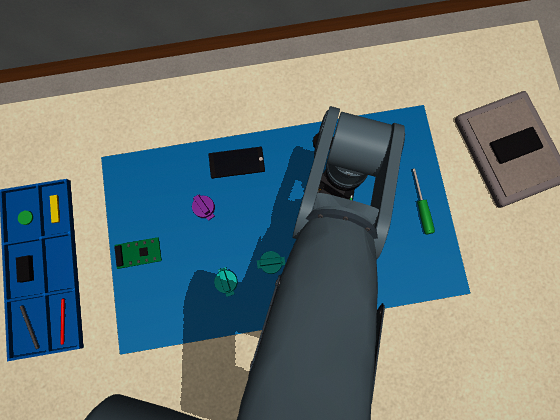

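Run:
```python
from fit import *
s=pickle.load(open("side2.pkl","rb"))
box=(275,140,330,186); u0,v0,u1,v1=box
f=s["frame"][v0:v1,u0:u1].astype(float)
m=((f[...,2]-f[...,0]>25)&(f[...,2]>1.5*f[...,1])).astype(float)
dark=(f.max(2)<60)&(m==0)
val=~cv2.dilate(dark.astype(np.uint8),np.ones((3,3))).astype(bool)|(m>0)
cv2.imwrite("pics/m2.png",cv2.resize(np.hstack([m*255,val*255.,]).astype(np.uint8),None,fx=6,fy=6,interpolation=0))
def g(v,z=112.8):
    r=hullmask(s,[place(P,v[0],v[1],v[2],z) for P in CAP],box,0); return (((r-m)**2)*val).sum()
for z in(110.8,112.8,114.8):
    r=nm(lambda v:g(v,z),[557.6,-135,.81],[4,4,.1]);print(z,r.x,r.fun)
r=nm(lambda v:g(v[:3],v[3]),[557.6,-135,.81,112],[4,4,.1,3]);print(r.x,r.fun)
```

```text
110.8 [ 557.41167266 -139.87900126    0.80143773] 5.380930411380239
112.8 [ 557.11971056 -138.18635956    0.82139414] 5.689980776624375
114.8 [ 556.67779707 -136.43889674    0.83834582] 5.91441753171857
[ 556.4883635  -136.4751784     0.80930638  114.62937471] 5.644229142637448
```

View pics/m2.png

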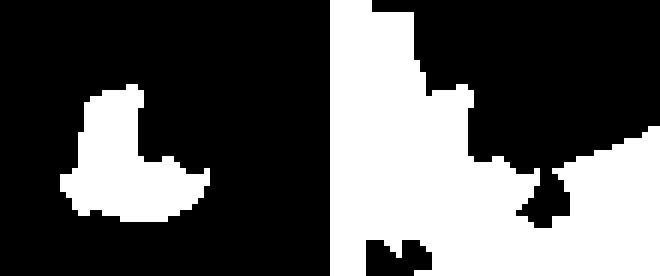

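```bash
python3 go.py 558.5 -135.8 139 -0.763
```

```text
5.55 [ 558.328 -135.359  150.291] [ 3.142 -0.    -0.761] F [-0.325 -0.388 -1.65 ] [-0.031  0.095  0.003] op 13.384229081764305 j [-0.444  0.287  1.692 -0.     1.162  0.317]
[ 0.427  0.2   11.291] [ 0.    -0.     0.002]
```

Emit:
{"method": "jog_arm", "body": {"steps": [{"linear": [0.4,0.2,4],"twist": [0,0,0],"fingers": 1},{"linear": [0.4,0.2,8],"twist": [0,0,0],"fingers": 1},{"linear": [0.4,0.2,11],"twist": [0,0,0],"fingers": 1},{"linear": [0.4,0.2,11],"twist": [0,0,0],"fingers": 1}]}}

```text
clock: 5.95
tcp_pos: [558.1, -135.5, 138.6]
tcp_rot: [3.141, 0.001, -0.761]
ft_force: [-0.9, -0.7, -1.3]
opening: 13.8
```

```bash
python3 go.py 558.5 -135.8 130 -0.763
```

```text
5.95 [ 558.088 -135.505  138.61 ] [ 3.141  0.001 -0.761] F [-0.92  -0.733 -1.286] [-0.065  0.095 -0.02 ] op 13.837939552767034 j [-0.445  0.303  1.699 -0.     1.141  0.316]
[ 0.51  -0.074  8.609] [0.    0.001 0.002]
```

Emit:
{"method": "jog_arm", "body": {"steps": [{"linear": [0.5,0,2],"twist": [0,0,0],"fingers": 1},{"linear": [0.5,0,4],"twist": [0,0,0],"fingers": 1},{"linear": [0.5,0,6],"twist": [0,0,0],"fingers": 1},{"linear": [0.5,0,6],"twist": [0,0,0],"fingers": 1}]}}

```text
clock: 6.35
tcp_pos: [558.2, -135.8, 132.2]
tcp_rot: [3.141, 0.001, -0.761]
ft_force: [0.9, -1.0, -1.9]
opening: 13.4
```

```bash
python3 go.py 558.5 -135.8 130 -0.763;python3 - <<'E'
from h import *
from station import read_camera
s=read_camera("side");pickle.dump(s,open("side3.pkl","wb"))
cv2.imwrite("pics/c7.png",np.hstack([crop(s,299,170,35,10)]))
E
```

```text
6.35 [ 558.25  -135.794  132.25 ] [ 3.141  0.001 -0.761] F [ 0.909 -1.042 -1.883] [-0.029  0.079  0.032] op 13.360773795965413 j [-0.445  0.312  1.701 -0.     1.13   0.316]
[ 0.189 -0.17   2.25 ] [0.001 0.001 0.002]
```

View pics/c7.png

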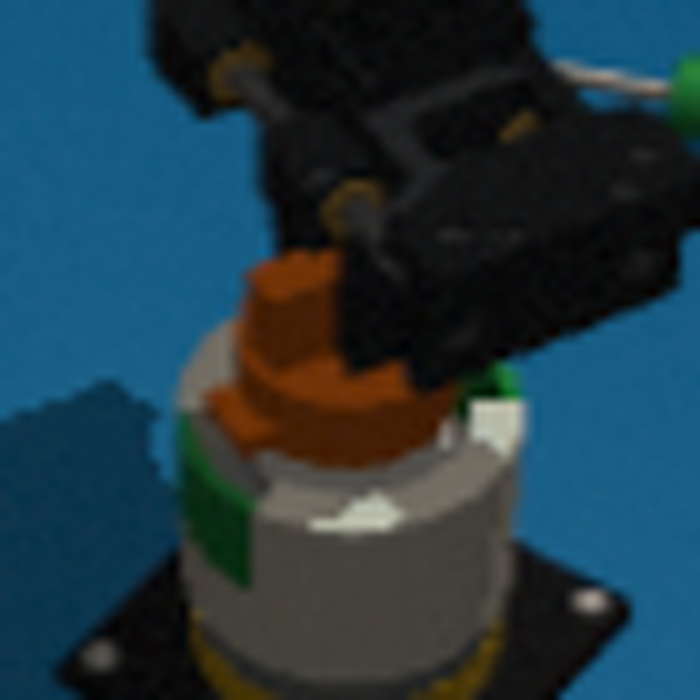

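In c7 the near lug, at (240,420) in the crop, hovers just above its green gap, and the bar lines up with the gap. From here I'll feel down in small steps.

Emit:
{"method": "jog_arm", "body": {"steps": [{"linear": [0,0,1],"twist": [0,0,0],"fingers": 1},{"linear": [0,0,2],"twist": [0,0,0],"fingers": 1},{"linear": [0,0,3],"twist": [0,0,0],"fingers": 1},{"linear": [0,0,3],"twist": [0,0,0],"fingers": 1}]}}

```text
clock: 6.8
tcp_pos: [558.2, -135.8, 129.3]
tcp_rot: [3.141, 0.002, -0.761]
ft_force: [-0.4, 0.9, -1.4]
opening: 13.6
```

Emit:
{"method": "jog_arm", "body": {"steps": [{"linear": [0,0,1],"twist": [0,0,0],"fingers": 1},{"linear": [0,0,2],"twist": [0,0,0],"fingers": 1},{"linear": [0,0,2],"twist": [0,0,0],"fingers": 1}]}}

```text
clock: 7.1
tcp_pos: [558.1, -135.7, 127.1]
tcp_rot: [3.141, 0.002, -0.761]
ft_force: [0.2, -0.0, -1.3]
opening: 13.6
```

Emit:
{"method": "jog_arm", "body": {"steps": [{"linear": [0,0,1],"twist": [0,0,0],"fingers": 1},{"linear": [0,0,2],"twist": [0,0,0],"fingers": 1},{"linear": [0,0,2],"twist": [0,0,0],"fingers": 1}]}}

```text
clock: 7.4
tcp_pos: [558.0, -135.7, 124.9]
tcp_rot: [3.141, 0.002, -0.761]
ft_force: [0.4, 0.6, -0.5]
opening: 13.7
```

Emit:
{"method": "jog_arm", "body": {"steps": [{"linear": [0,0,1],"twist": [0,0,0],"fingers": 1},{"linear": [0,0,2],"twist": [0,0,0],"fingers": 1},{"linear": [0,0,2],"twist": [0,0,0],"fingers": 1}]}}

```text
clock: 7.7
tcp_pos: [557.8, -135.6, 122.6]
tcp_rot: [3.141, 0.003, -0.761]
ft_force: [0.4, -0.5, -1.6]
opening: 13.5
```

Emit:
{"method": "jog_arm", "body": {"steps": [{"linear": [0.4,-0.2,1],"twist": [0,0,0],"fingers": 1},{"linear": [0.4,-0.2,2],"twist": [0,0,0],"fingers": 1},{"linear": [0.4,-0.2,2],"twist": [0,0,0],"fingers": 1}]}}

```text
clock: 8.0
tcp_pos: [558.2, -135.7, 120.4]
tcp_rot: [3.141, 0.003, -0.761]
ft_force: [0.6, -0.3, -1.6]
opening: 13.6
```

Emit:
{"method": "jog_arm", "body": {"steps": [{"linear": [0.2,0,1],"twist": [0,-0.002,0],"fingers": 1},{"linear": [0.2,0,2],"twist": [0,0.002,0],"fingers": 1},{"linear": [0.2,0,2],"twist": [0,0.002,0],"fingers": 1}]}}

```text
clock: 8.3
tcp_pos: [558.4, -135.9, 118.4]
tcp_rot: [3.141, 0.0, -0.761]
ft_force: [0.6, -0.4, -2.3]
opening: 13.7
```

Emit:
{"method": "jog_arm", "body": {"steps": [{"linear": [0,0,1],"twist": [0,0,0],"fingers": 1},{"linear": [0,0,2],"twist": [0,0,0],"fingers": 1},{"linear": [0,0,2],"twist": [0,0,0],"fingers": 1}]}}

```text
clock: 8.6
tcp_pos: [558.4, -135.9, 116.6]
tcp_rot: [3.141, 0.0, -0.761]
ft_force: [-1.8, 0.7, 1.8]
opening: 13.2
```

Emit:
{"method": "jog_arm", "body": {"steps": [{"linear": [0,0,1],"twist": [0,0,0],"fingers": 1},{"linear": [0,0,2],"twist": [0,0,0],"fingers": 1},{"linear": [0,0,2],"twist": [0,0,0],"fingers": 1}]}}

```text
clock: 8.9
tcp_pos: [558.5, -135.9, 114.7]
tcp_rot: [3.141, 0.0, -0.761]
ft_force: [-2.0, 0.1, 3.7]
opening: 13.6
```

Emit:
{"method": "jog_arm", "body": {"steps": [{"linear": [0,0,1],"twist": [0,0,0],"fingers": 1},{"linear": [0,0,2],"twist": [0,0,0],"fingers": 1},{"linear": [0,0,2],"twist": [0,0,0],"fingers": 1}]}}

```text
clock: 9.2
tcp_pos: [558.5, -135.9, 112.9]
tcp_rot: [3.141, 0.0, -0.761]
ft_force: [-3.4, 0.7, 6.9]
opening: 13.9
```

Emit:
{"method": "jog_arm", "body": {"steps": [{"linear": [0,0,1],"twist": [0,0,0],"fingers": 1},{"linear": [0,0,2],"twist": [0,0,0],"fingers": 1},{"linear": [0,0,2],"twist": [0,0,0],"fingers": 1}]}}

```text
clock: 9.5
tcp_pos: [558.6, -136.0, 111.3]
tcp_rot: [3.141, -0.0, -0.761]
ft_force: [-3.3, 1.7, 7.0]
opening: 13.7
```

```bash
python3 go.py 558.5 -135.9 109 -0.763
```

```text
9.5 [ 558.558 -135.954  111.257] [ 3.141 -0.    -0.761] F [-3.339  1.699  7.008] [0.141 0.696 0.027] op 13.680202671222679 j [-0.445  0.342  1.712 -0.001  1.088  0.317]
[-0.079 -0.001  2.257] [ 0.001 -0.     0.002]
```

Emit:
{"method": "jog_arm", "body": {"steps": [{"linear": [-0.8,0,0.5],"twist": [0,0,0],"fingers": 1},{"linear": [-0.8,0,1.0],"twist": [0,0,0],"fingers": 1},{"linear": [-0.8,0,1.0],"twist": [0,0,0],"fingers": 1}]}}

```text
clock: 9.8
tcp_pos: [558.5, -135.9, 111.0]
tcp_rot: [3.141, -0.002, -0.761]
ft_force: [-2.1, -0.2, 7.1]
opening: 13.3
```

```bash
python3 go.py 558.5 -135.9 109 -0.763
```

```text
9.8 [ 558.486 -135.871  111.047] [ 3.141 -0.002 -0.761] F [-2.085 -0.185  7.086] [-0.078  0.565  0.033] op 13.336787233333675 j [-0.444  0.341  1.713 -0.001  1.086  0.317]
[0.027 0.01  2.047] [ 0.001 -0.002  0.002]
```

Emit:
{"method": "jog_arm", "body": {"steps": [{"linear": [-0.8,0,1],"twist": [0,0.002,0],"fingers": 1},{"linear": [-0.8,0,2.0],"twist": [0,0.002,0],"fingers": 1},{"linear": [-0.8,0,2.0],"twist": [0,0.002,0],"fingers": 1},{"linear": [-0.8,0,2.0],"twist": [0,0.002,0],"fingers": 1}]}}

```text
clock: 10.2
tcp_pos: [558.4, -135.8, 110.0]
tcp_rot: [3.141, -0.005, -0.761]
ft_force: [-2.9, -0.2, 9.3]
opening: 13.2
```

```bash
python3 go.py 558.5 -135.9 109 -0.763
```

```text
10.2 [ 558.422 -135.804  109.992] [ 3.141 -0.005 -0.761] F [-2.911 -0.2    9.311] [ 0.096  0.722 -0.038] op 13.17944852961118 j [-0.444  0.34   1.716 -0.002  1.08   0.318]
[0.117 0.015 0.992] [ 0.001 -0.005  0.002]
```

```bash
cat > avg.py <<'E'
from h import *
from station import read_camera,state
F=[];P=[];T=[]
for i in range(8):
    s=read_camera("side"); q=state(); F.append(q["ft_force"]);P.append(q["tcp_pos"]);T.append(q["torque"])
np.set_printoptions(suppress=True,precision=3)
print(q["clock"],"F",np.mean(F,0),np.std(F,0),"P",np.mean(P,0),np.std(P,0),"T",np.mean(T,0),q["tcp_rot"],q["opening"])
import sys
pickle.dump(s,open(sys.argv[1]+".pkl","wb"))
cv2.imwrite(f"pics/{sys.argv[1]}.png",crop(s,299,175,32,10))
E
python3 avg.py p1
```

```text
10.6 F [-2.877 -0.148  8.902] [0.255 0.331 0.383] P [ 558.432 -135.797  110.001] [0.011 0.007 0.011] T [0.102 0.69  0.01 ] [ 3.141 -0.005 -0.761] 14.141858274600336
```

View pics/p1.png

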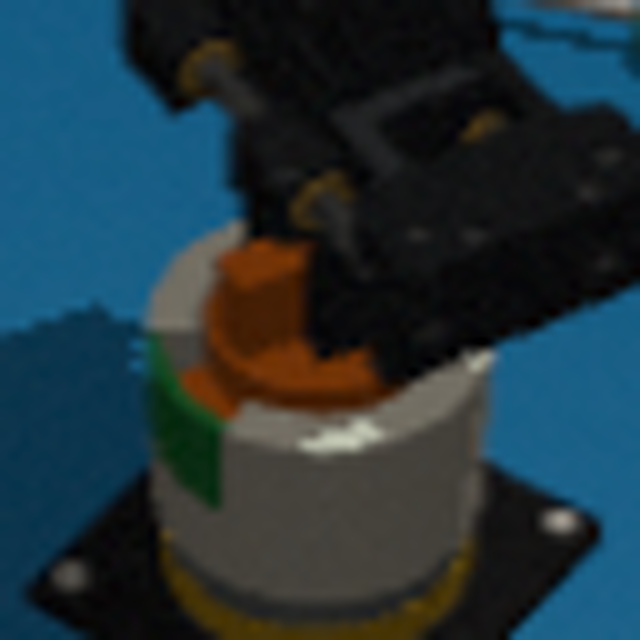

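The cap is down inside the gaps, with the near lug at (210,390) in the crop, beside the green wall. The plate force is 8.9 plus 1.4 of tare, or 10.3 N. I'll press slightly more and level the tool.

Emit:
{"method": "jog_arm", "body": {"steps": [{"linear": [-0.3,0,1.4],"twist": [0,-0.005,0],"fingers": 1},{"linear": [-0.3,0,1.8],"twist": [0,-0.005,0],"fingers": 1},{"linear": [-0.3,0,1.8],"twist": [0,-0.005,0],"fingers": 1},{"linear": [-0.3,0,1.8],"twist": [0,-0.005,0],"fingers": 1}]}}

```text
clock: 11.0
tcp_pos: [558.5, -135.9, 109.1]
tcp_rot: [3.141, -0.001, -0.761]
ft_force: [-4.2, 1.3, 9.4]
opening: 13.7
```

```bash
python3 avg.py p2; python3 go.py 558.4 -135.9 109 -0.761
```

```text
11.4 F [-3.92   1.093  9.42 ] [0.42  0.573 0.316] P [ 558.55  -135.905  109.153] [0.011 0.008 0.012] T [ 0.088  0.763 -0.005] [ 3.141 -0.001 -0.761] 13.52018859600078
11.4 [ 558.553 -135.901  109.153] [ 3.141 -0.001 -0.761] F [-3.571  0.575  9.075] [0.068 0.715 0.029] op 13.52018859600078 j [-0.445  0.344  1.714 -0.001  1.083  0.317]
[-0.112  0.105  0.153] [ 0.001 -0.001  0.   ]
```

Emit:
{"method": "jog_arm", "body": {"steps": [{"linear": [-0.3,0,1.1],"twist": [0,0,0.04],"fingers": 1},{"linear": [-0.3,0,1.1],"twist": [0,0,0.08],"fingers": 1},{"linear": [-0.3,0,1.1],"twist": [0,0,0.12],"fingers": 1},{"linear": [-0.3,0,1.1],"twist": [0,0,0.16],"fingers": 1},{"linear": [-0.3,0,1.1],"twist": [0,0,0.2],"fingers": 1},{"linear": [-0.3,0,1.1],"twist": [0,0,0.2],"fingers": 1}]}}

```text
clock: 12.0
tcp_pos: [559.6, -136.4, 109.5]
tcp_rot: [-3.141, -0.004, -0.962]
ft_force: [-1.3, -0.2, 9.3]
opening: 14.0
```

```bash
python3 avg.py p3; python3 go.py 558.4 -135.9 109 -1.1
```

```text
12.4 F [-1.037  0.205  8.97 ] [0.377 0.395 0.522] P [ 559.581 -136.364  109.478] [0.017 0.009 0.013] T [ 0.055  0.411 -0.028] [-3.14  -0.004 -0.961] 13.604926084689986
12.4 [ 559.618 -136.366  109.503] [-3.14  -0.004 -0.961] F [-0.857  0.738  8.851] [ 0.054  0.399 -0.065] op 13.604926084689986 j [-0.444  0.344  1.713 -0.001  1.081  0.517]
[-1.081  0.732  0.498] [-0.001 -0.004  0.139]
```

View pics/p3.png

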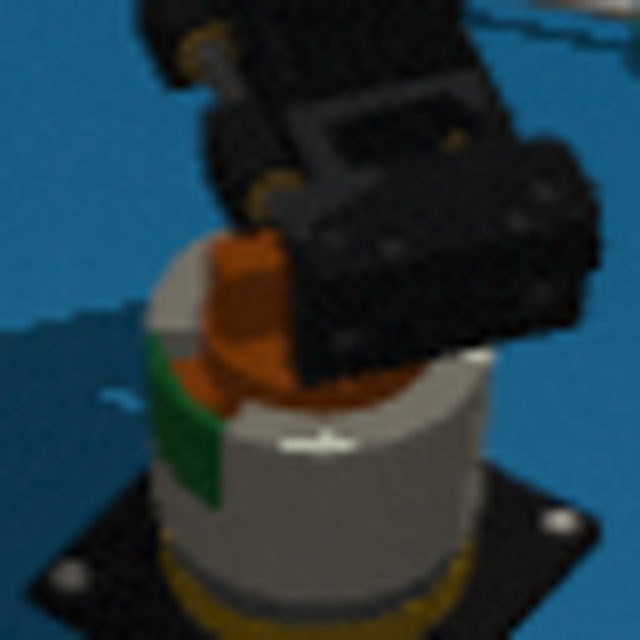

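Emit:
{"method": "jog_arm", "body": {"steps": [{"linear": [-0.8,0.4,1.5],"twist": [0,-0.004,0],"fingers": 1},{"linear": [-0.8,0.4,1.5],"twist": [0,-0.004,0.04],"fingers": 1},{"linear": [-0.8,0.4,1.5],"twist": [0,-0.004,0.08],"fingers": 1},{"linear": [-0.8,0.4,1.5],"twist": [0,-0.004,0.12],"fingers": 1},{"linear": [-0.8,0.4,1.5],"twist": [0,-0.004,0.16],"fingers": 1},{"linear": [-0.8,0.4,1.5],"twist": [0,-0.004,0.16],"fingers": 1}]}}

```text
clock: 13.0
tcp_pos: [559.5, -136.2, 109.1]
tcp_rot: [-3.139, -0.001, -1.122]
ft_force: [-2.9, 0.7, 9.9]
opening: 13.5
```

```bash
python3 avg.py p4; python3 go.py 558.4 -135.9 109 -1.3
```

```text
13.4 F [-2.785  1.302  9.699] [0.361 0.403 0.327] P [ 559.518 -136.203  109.122] [0.014 0.011 0.014] T [0.174 0.619 0.008] [-3.139 -0.001 -1.121] 13.811580256330663
13.4 [ 559.534 -136.224  109.138] [-3.139 -0.001 -1.121] F [-2.123  1.036 10.452] [ 0.216  0.622 -0.026] op 13.811580256330663 j [-0.446  0.345  1.713  0.001  1.082  0.675]
[-0.785  0.88   0.134] [-0.003 -0.001  0.179]
```

View pics/p4.png

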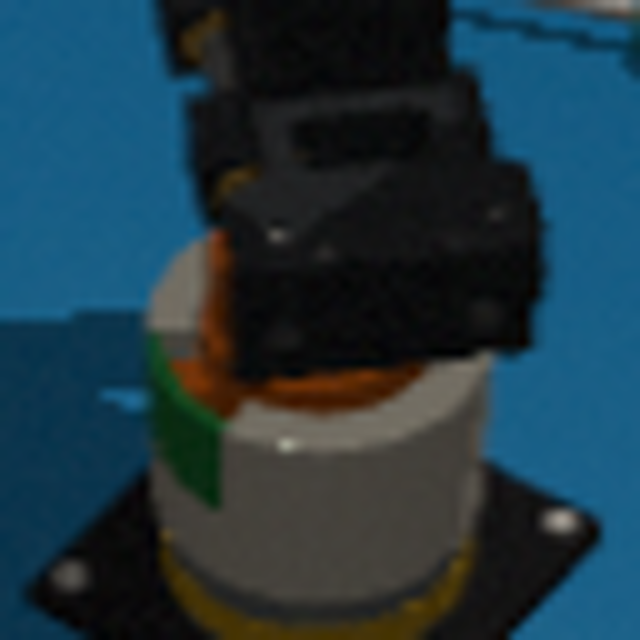

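Run:
```python
from fit import *
out=[]
for n,(x,y,z,yaw) in dict(p1=(558.2,-137.4,73.5,-.761),p3=(559.2,-137.9,73.0,-.961),p4=(559.1,-137.8,72.6,-1.121)).items():
    s=pickle.load(open(n+".pkl","rb")); im=crop(s,299,175,26,14)
    def dr(P,col):
        q=((proj(s,P)-[273,149]+0.5)*14).astype(np.float32); h=cv2.convexHull(q).astype(np.int32); cv2.polylines(im,[h],True,col,1)
    for k,P in enumerate(CAP): 
        dr(place(P,x,y,yaw+np.pi/2,z),(0,255,255) if k!=2 else (255,0,255))
    out.append(cv2.resize(im,(400,400)))
cv2.imwrite("pics/ov.png",np.hstack(out[::2]))
```

```text
(no output)
```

View pics/ov.png

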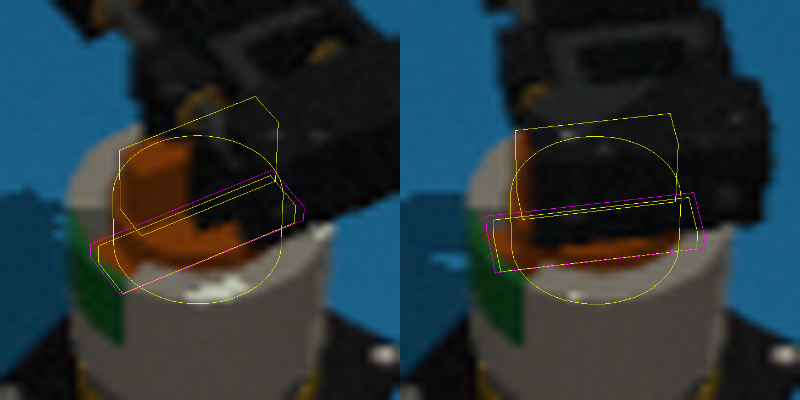

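The projected model follows the tool: in the overlay the bar edge and the lug match at the turned yaw, so the cap is turning with the gripper. Continuing the twist.

Emit:
{"method": "jog_arm", "body": {"steps": [{"linear": [-0.5,1.1,1.1],"twist": [-0.003,0,0.04],"fingers": 1},{"linear": [-0.5,1.1,1.1],"twist": [-0.003,0,0.08],"fingers": 1},{"linear": [-0.5,1.1,1.1],"twist": [-0.003,0,0.12],"fingers": 1},{"linear": [-0.5,1.1,1.1],"twist": [-0.003,0,0.16],"fingers": 1},{"linear": [-0.5,1.1,1.1],"twist": [-0.003,0,0.2],"fingers": 1},{"linear": [-0.5,1.1,1.1],"twist": [-0.003,0,0.24],"fingers": 1},{"linear": [-0.5,1.1,1.1],"twist": [-0.003,0,0.24],"fingers": 1}]}}

```text
clock: 14.1
tcp_pos: [559.0, -136.3, 109.1]
tcp_rot: [-3.14, -0.002, -1.362]
ft_force: [-1.8, 2.3, 9.2]
opening: 13.5
```

```bash
python3 avg.py p5; python3 go.py 558.6 -136.2 109 -1.6
```

```text
14.5 F [-2.421  1.679  9.786] [0.639 0.55  0.447] P [ 559.043 -136.332  109.14 ] [0.012 0.006 0.011] T [ 0.315  0.604 -0.006] [-3.14  -0.002 -1.361] 13.222244096015409
14.5 [ 559.033 -136.331  109.129] [-3.14  -0.002 -1.361] F [-2.407  1.248 10.243] [0.337 0.618 0.001] op 13.222244096015409 j [-0.445  0.344  1.713 -0.001  1.082  0.916]
[-0.219  0.396  0.128] [-0.001 -0.001  0.239]
```

Emit:
{"method": "jog_arm", "body": {"steps": [{"linear": [-0.3,0.5,1.1],"twist": [0,0,0.04],"fingers": 1},{"linear": [-0.3,0.5,1.1],"twist": [0,0,0.08],"fingers": 1},{"linear": [-0.3,0.5,1.1],"twist": [0,0,0.12],"fingers": 1},{"linear": [-0.3,0.5,1.1],"twist": [0,0,0.16],"fingers": 1},{"linear": [-0.3,0.5,1.1],"twist": [0,0,0.2],"fingers": 1},{"linear": [-0.3,0.5,1.1],"twist": [0,0,0.24],"fingers": 1},{"linear": [-0.3,0.5,1.1],"twist": [0,0,0.28],"fingers": 1},{"linear": [-0.3,0.5,1.1],"twist": [0,0,0.28],"fingers": 1}]}}

```text
clock: 15.3
tcp_pos: [558.8, -135.8, 108.9]
tcp_rot: [-3.139, -0.001, -1.641]
ft_force: [-3.6, 2.7, 9.8]
opening: 13.4
```

```bash
python3 avg.py p6; python3 go.py 558.6 -136.2 109 -1.9
```

```text
15.7 F [-3.639  3.161  9.726] [0.382 0.393 0.294] P [ 558.848 -135.838  108.945] [0.006 0.011 0.008] T [0.519 0.744 0.019] [-3.139 -0.001 -1.64 ] 13.497713706843413
15.7 [ 558.846 -135.834  108.932] [-3.139 -0.001 -1.64 ] F [-3.99   2.573  9.9  ] [ 0.535  0.74  -0.032] op 13.497713706843413 j [-0.445  0.344  1.715  0.     1.081  1.196]
[ 0.382  0.22  -0.068] [-0.002 -0.001  0.26 ]
```

Emit:
{"method": "jog_arm", "body": {"steps": [{"linear": [-0.3,0.3,1.0],"twist": [0,0,0.03],"fingers": 1},{"linear": [-0.3,0.3,1.0],"twist": [0,0,0.06],"fingers": 1},{"linear": [-0.3,0.3,1.0],"twist": [0,0,0.09],"fingers": 1},{"linear": [-0.3,0.3,1.0],"twist": [0,0,0.12],"fingers": 1},{"linear": [-0.3,0.3,1.0],"twist": [0,0,0.15],"fingers": 1},{"linear": [-0.3,0.3,1.0],"twist": [0,0,0.15],"fingers": 1}]}}

```text
clock: 16.3
tcp_pos: [559.0, -135.3, 108.9]
tcp_rot: [-3.138, -0.0, -1.791]
ft_force: [-2.5, 2.5, 9.7]
opening: 13.7
```

```bash
python3 avg.py p7; python3 go.py 558.6 -136.2 109 -1.91
```

```text
16.7 F [-3.299  3.063  9.82 ] [0.451 0.388 0.578] P [ 558.995 -135.269  108.883] [0.014 0.011 0.017] T [0.498 0.75  0.024] [-3.138 -0.    -1.79 ] 13.461607862057212
16.7 [ 558.993 -135.289  108.891] [-3.138 -0.    -1.79 ] F [-2.35   3.007  9.917] [0.443 0.779 0.063] op 13.461607862057212 j [-0.444  0.343  1.715  0.001  1.08   1.346]
[ 0.974  0.185 -0.109] [-0.003  0.     0.12 ]
```

Emit:
{"method": "jog_arm", "body": {"steps": [{"linear": [0,0.2,0.9],"twist": [-0.003,0,0.03],"fingers": 1},{"linear": [0,0.2,0.9],"twist": [-0.003,0,0.06],"fingers": 1},{"linear": [0,0.2,0.9],"twist": [-0.003,0,0.09],"fingers": 1},{"linear": [0,0.2,0.9],"twist": [-0.003,0,0.12],"fingers": 1},{"linear": [0,0.2,0.9],"twist": [-0.003,0,0.12],"fingers": 1}]}}

```text
clock: 17.2
tcp_pos: [559.1, -134.8, 108.9]
tcp_rot: [-3.141, 0.0, -1.91]
ft_force: [-4.2, 3.8, 10.1]
opening: 13.6
```

```bash
python3 avg.py p8; python3 go.py 558.6 -136.2 109 -1.91
```

```text
17.6 F [-3.703  3.26   9.908] [0.423 0.426 0.474] P [ 559.153 -134.843  108.875] [0.014 0.009 0.01 ] T [0.536 0.723 0.078] [-3.141  0.001 -1.91 ] 13.580374076584421
17.6 [ 559.156 -134.85   108.884] [-3.141  0.001 -1.91 ] F [-3.639  2.936  9.676] [0.528 0.708 0.025] op 13.580374076584421 j [-0.443  0.345  1.713  0.001  1.083  1.466]
[ 1.458  0.075 -0.117] [-0.001  0.001  0.   ]
```

View pics/p8.png

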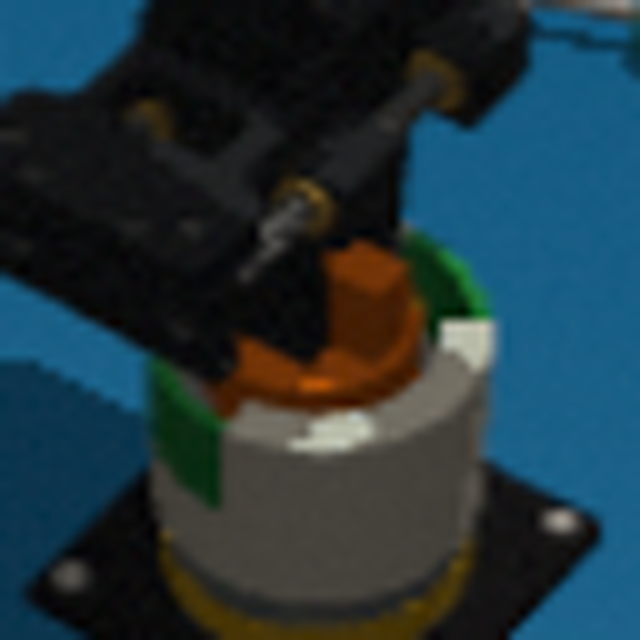

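The cap has turned 1.149 rad with no stop torque. Now I'll ease up so the plate lifts it against the pocket roof.

Emit:
{"method": "jog_arm", "body": {"steps": [{"linear": [0,0.2,0.3],"twist": [0,0,0],"fingers": 1},{"linear": [0,0.2,-0.5],"twist": [0,0,0],"fingers": 1},{"linear": [0,0.2,-1.3],"twist": [0,0,0],"fingers": 1},{"linear": [0,0.2,-2.0],"twist": [0,0,0],"fingers": 1},{"linear": [0,0.2,-2.0],"twist": [0,0,0],"fingers": 1}]}}

```text
clock: 18.1
tcp_pos: [559.1, -134.8, 111.2]
tcp_rot: [-3.141, 0.001, -1.91]
ft_force: [-2.3, 1.1, 7.2]
opening: 13.6
```

```bash
python3 avg.py p9; python3 go.py 558.6 -136.2 109 -1.91
```

```text
18.5 F [-2.661  1.444  5.922] [0.346 0.435 0.479] P [ 559.105 -134.774  111.218] [0.008 0.004 0.01 ] T [0.171 0.563 0.07 ] [-3.141  0.    -1.91 ] 13.531173905185597
18.5 [ 559.105 -134.78   111.208] [-3.141  0.    -1.91 ] F [-2.173  1.997  5.313] [0.167 0.591 0.068] op 13.531173905185597 j [-0.443  0.341  1.712  0.001  1.087  1.466]
[1.508 0.007 2.208] [-0.001  0.     0.   ]
```

Emit:
{"method": "jog_arm", "body": {"steps": [{"linear": [0,0.2,0.3],"twist": [0,0,0],"fingers": 1},{"linear": [0,0.2,-0.2],"twist": [0,0,0],"fingers": 1},{"linear": [0,0.2,-0.2],"twist": [0,0,0],"fingers": 1}]}}

```text
clock: 18.8
tcp_pos: [559.1, -134.7, 111.7]
tcp_rot: [-3.14, 0.0, -1.909]
ft_force: [-2.1, 0.9, 6.1]
opening: 13.6
```

```bash
python3 avg.py p10
```

```text
19.2 F [-1.992  0.757  5.518] [0.526 0.53  0.447] P [ 559.083 -134.749  111.657] [0.017 0.012 0.011] T [0.141 0.52  0.072] [-3.14   0.    -1.909] 13.404732631693015
```

Now I'll open the jaws while holding the pose.

Emit:
{"method": "jog_arm", "body": {"steps": [{"linear": [0,0,0],"twist": [0,0,0],"fingers": 0.8},{"linear": [0,0,0],"twist": [0,0,0],"fingers": 0.7},{"linear": [0,0,0],"twist": [0,0,0],"fingers": 0.6},{"linear": [0,0,0],"twist": [0,0,0],"fingers": 0.6}]}}

```text
clock: 19.6
tcp_pos: [559.6, -135.0, 112.0]
tcp_rot: [-3.139, 0.0, -1.91]
ft_force: [0.3, 0.5, 5.6]
opening: 35.1
```

```bash
python3 avg.py p11; python3 go.py 558.6 -136.2 109 -1.91
```

```text
20.0 F [0.228 0.232 5.302] [0.34  0.501 0.374] P [ 559.601 -135.002  112.019] [0.012 0.011 0.018] T [ 0.081  0.129 -0.01 ] [-3.139  0.    -1.91 ] 35.58124737637645
20.0 [ 559.606 -135.004  112.025] [-3.139  0.    -1.91 ] F [ 0.108 -0.451  5.21 ] [ 0.061  0.108 -0.013] op 35.58124737637645 j [-0.443  0.34   1.712  0.001  1.087  1.466]
[1.463 0.56  3.023] [-0.003  0.     0.   ]
```

View pics/p11.png

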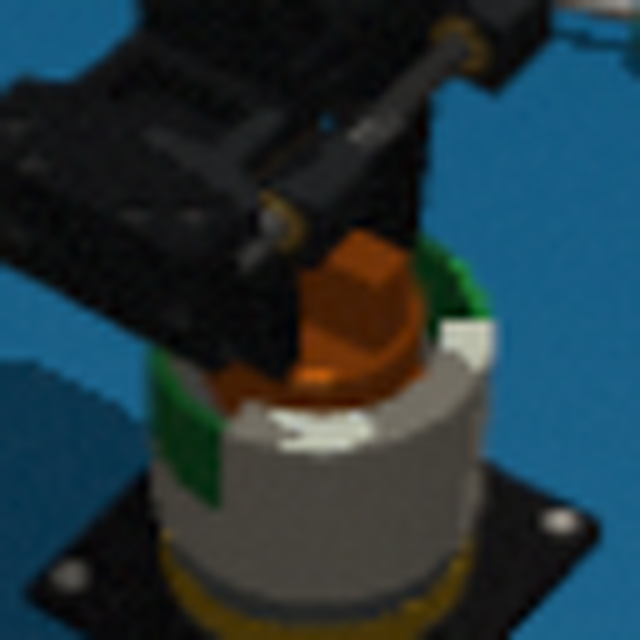

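The jaws are open, and the remaining 5 N is the fingertips resting on the plug top. Lifting straight up, gently at first.

Emit:
{"method": "jog_arm", "body": {"steps": [{"linear": [0,0,-1],"twist": [0,0,0],"fingers": 0.6},{"linear": [0,0,-2],"twist": [0,0,0],"fingers": 0.6},{"linear": [0,0,-4],"twist": [0,0,0],"fingers": 0.6},{"linear": [0,0,-6],"twist": [0,0,0],"fingers": 0.55},{"linear": [0,0,-6],"twist": [0,0,0],"fingers": 0.55}]}}

```text
clock: 20.5
tcp_pos: [559.6, -135.0, 118.1]
tcp_rot: [-3.139, 0.0, -1.91]
ft_force: [0.4, -0.4, -0.5]
opening: 39.6
```

```bash
python3 avg.py p12
```

```text
20.9 F [-0.27   0.115 -0.13 ] [0.52  0.651 0.558] P [ 559.509 -134.976  117.921] [0.022 0.026 0.032] T [0.019 0.17  0.009] [-3.139  0.    -1.91 ] 39.73716404470765
```

View pics/p12.png

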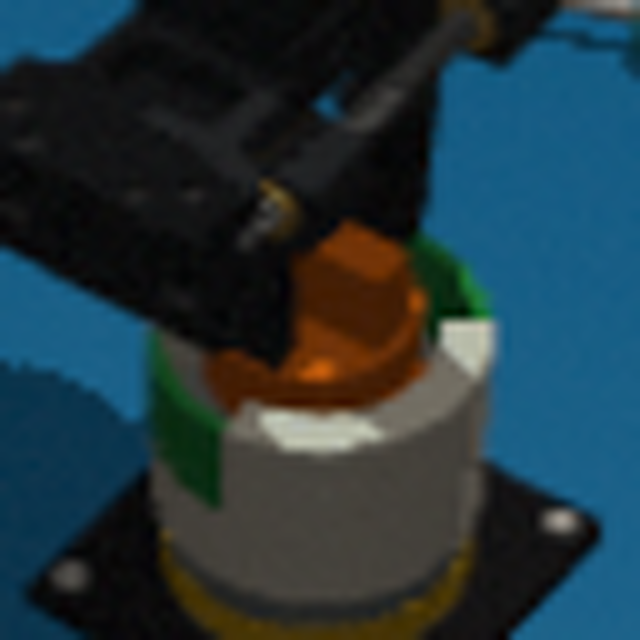

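The force has dropped to zero and the cap has lifted slightly and stayed put. I'll retreat and check.

Emit:
{"method": "jog_arm", "body": {"steps": [{"linear": [0,0,-20],"twist": [0,0,0],"fingers": 0.55},{"linear": [0,0,-45],"twist": [0,0,0],"fingers": 0.55},{"linear": [0,0,-80],"twist": [0,0,0],"fingers": 0.55},{"linear": [0,0,-115],"twist": [0,0,0],"fingers": 0.5},{"linear": [0,0,-140],"twist": [0,0,0],"fingers": 0.5}]}}

```text
clock: 21.4
tcp_pos: [559.8, -135.1, 260.6]
tcp_rot: [-3.136, 0.0, -1.909]
ft_force: [0.0, -0.4, 0.2]
opening: 44.1
```

```bash
python3 go.py 300 330 300 -1.0
```

```text
21.4 [ 559.753 -135.12   260.576] [-3.136  0.    -1.909] F [ 0.033 -0.369  0.198] [-0.005  0.099  0.054] op 44.08071382569681 j [-0.443  0.17   1.597  0.001  1.369  1.466]
[-352.422  399.306  -41.42 ] [-0.005 -0.002 -0.909]
```

Emit:
{"method": "jog_arm", "body": {"steps": [{"linear": [-30,34,-5],"twist": [0,0,-0.07],"fingers": 0.5},{"linear": [-60,68,-10],"twist": [0,0,-0.15],"fingers": 0.5},{"linear": [-90,102,-15],"twist": [0,0,-0.22],"fingers": 0.5},{"linear": [-120,136,-20],"twist": [0,0,-0.3],"fingers": 0.5},{"linear": [-150,170,-25],"twist": [0,0,-0.37],"fingers": 0.5},{"linear": [-180,204,-30],"twist": [0,0,-0.45],"fingers": 0.5},{"linear": [-210,238,-35],"twist": [0,0,-0.52],"fingers": 0.5},{"linear": [-240,272,-40],"twist": [0,0,-0.6],"fingers": 0.5}]}}

```text
clock: 22.2
tcp_pos: [381.6, 182.9, 299.7]
tcp_rot: [-3.136, -0.003, -1.307]
ft_force: [0.6, 0.9, 0.7]
opening: 44.1
```

Emit:
{"method": "jog_arm", "body": {"steps": [{"linear": [0,0,0],"twist": [0,0,0],"fingers": 0.5},{"linear": [0,0,0],"twist": [0,0,0],"fingers": 0.5}]}}

```text
clock: 22.4
tcp_pos: [381.2, 183.6, 300.0]
tcp_rot: [-3.135, -0.003, -1.305]
ft_force: [0.3, 0.5, 0.4]
opening: 43.9
```

```bash
cat > end.py <<'E'
from fit import *
from station import read_camera,state
s=read_camera("side");t=read_camera("top")
pickle.dump(s,open("sideE.pkl","wb"));pickle.dump(t,open("topE.pkl","wb"))
print(state()["clock"],state()["ft_force"])
cv2.imwrite("pics/E1.png",np.hstack([crop(t,331,198,28,7),crop(s,299,180,28,7)]))
cv2.imwrite("pics/E2.png",t["frame"]);cv2.imwrite("pics/E3.png",s["frame"])
E
python3 end.py
```

```text
22.5 [-0.0601893   0.03095749  0.30744611]
```

View pics/E1.png

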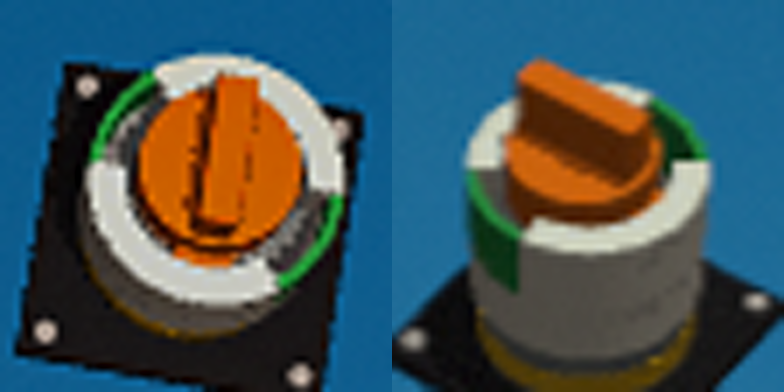

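View pics/E2.png

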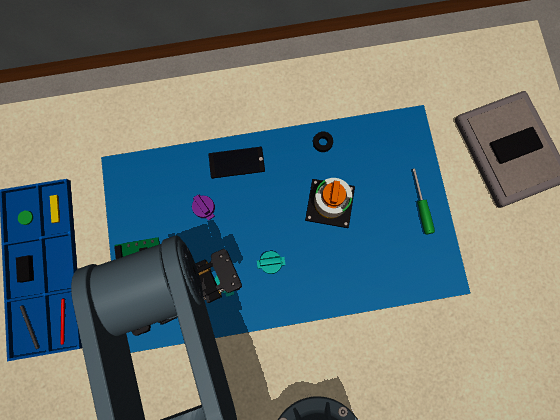

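Run:
```python
from fit import *
s=pickle.load(open("sideE.pkl","rb"));t=pickle.load(open("topE.pkl","rb"))
def om(p,box):
    u0,v0,u1,v1=box; f=p["frame"][v0:v1,u0:u1].astype(float); return ((f[...,2]-f[...,0]>25)&(f[...,2]>1.5*f[...,1])).astype(float)
bt=(310,170,356,226); bs=(278,152,322,200)
mt,ms=om(t,bt),om(s,bs)
from scipy.spatial.transform import Rotation as Ro
# visible: bar + plug part above ledge; mask collar occlusion approx by plug only z>15.5 (rim ~15mm above origin)
UP=[cyl(27.5,16,22),CAP[3]]
# ignore rows near lower boundary: compare only for pixels whose model(full cap) minus UP excluded
def f(v,full=False):
    R=Ro.from_rotvec([v[4],v[5],0])
    P=[R.apply(place(p,0,0,v[2]))+[v[0],v[1],v[3]] for p in UP]; Q=[R.apply(place(p,0,0,v[2]))+[v[0],v[1],v[3]] for p in CAP]
    e=0
    for c,b,m,o in((t,bt,mt,0),(s,bs,ms,v[6:8])):
        a=hullmask(c,P,b,o); q=hullmask(c,Q,b,o); w=1-np.clip(q-a,0,1)
        e+=((a-m)**2*w).sum()
    return e
for z in (70,75,80):
    r=nm(lambda v:f(v),[558.4,-136.4,-.344,z,0,0,0,0],[3,3,.08,4,.06,.06,1,1]); print(np.round(r.x,3),r.fun)
r=nm(lambda v:f(np.r_[v[:4],0,0,v[4:]]),[558.4,-136.4,-.344,75,0,0],[3,3,.08,4,1,1]); print(np.round(r.x,3),r.fun)
```

```text
[ 5.61004e+02 -1.36570e+02 -3.89000e-01  7.24020e+01  1.40000e-02
  1.90000e-02  8.75000e-01 -6.13000e-01] 31.7104280555744
[ 5.59933e+02 -1.36520e+02 -3.84000e-01  7.54760e+01 -1.40000e-02
  2.10000e-02  6.74000e-01 -4.60000e-02] 31.57004675426495
[ 5.59823e+02 -1.36014e+02 -3.58000e-01  7.82210e+01 -1.00000e-02
  6.00000e-03  5.22000e-01  6.28000e-01] 30.1608138649539
[ 5.60548e+02 -1.36292e+02 -3.83000e-01  7.43820e+01  7.47000e-01
 -2.46000e-01] 31.14549523184899
```

View pics/E3.png

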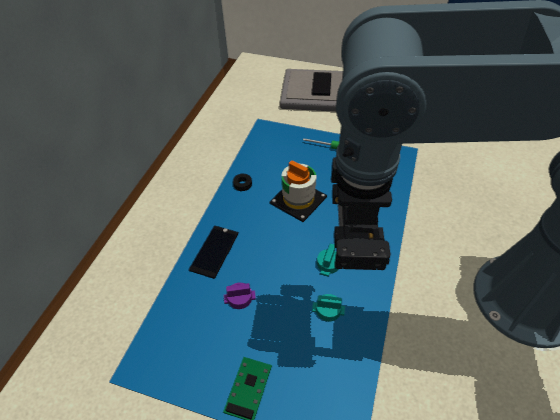

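```bash
python3 -c "
from station import *
print(finish_job(),state()['clock'])"
```

```text
the job is handed in; nothing more can be done
the job is handed in; nothing more can be done
```

The orange cap is locked in the pot and the job was handed in at about 22.5 s. I gripped the cap by its bar, lowered it into the green gaps and felt the plate at TCP z ≈ 118 mm. I pressed to about 11 N, turned it 1.15 rad clockwise, eased up, opened the jaws and backed away.

**Last checks (both cameras, robot clear):**
- **Position:** the cap lies along the pot's lock axis, with the fit reading 1–2.5° past it; the pocket allows about 8°.
- **Height and level:** its origin is about 75 mm up, and tilt is 1.4° or less, which is within the fit's noise.
- **Force:** turning torque stayed below 0.1 N m with no sign of the stop, and the highest press I read was about 11–12 N.
- **Other objects:** the tape, phone and look-alike caps showed no movement. The driver was clear in the top view and the board in the side view.

**What disagreed:**
- **Camera offset:** the two cameras differ by 1.5–2 mm at the pot.
- **Sideways force:** I saw 3–5 N of sideways force on the plate, probably friction. It vanished when I released.
- **Fingertips:** they reached the plug top about 3.5 mm earlier than the stated nose length implies.

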